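Open the ratchet jaw of the panel holder

TASK

The picture in the panel holder is finished: press the red release button on the sliding jaw down until it stays down, then push the yellow jaw back along its toothed bar, away from the picture, until it is right up against the blue end stop. Only press and push, and pick nothing up. The paint is wet, so do not touch or shift the picture, and leave the jars, tape, cans and bottle where they stand.

Things in the scene. Friction and masses are not known exactly. Their poses are not given: they have to be found in the camera images.
- holder: The fixed panel holder, a plywood board 200 x 450 x 14 mm. Origin on the table, under the steel bar's centre line; z up. The bar (16 mm wide, top 40 mm above the table, teeth on its +x side) runs along the holder's y, from y = -95 mm to the end stop. Holder +y is the way the jaw is pushed back; the picture's bed is on the -y side (y = -265 to -100 mm). Place and turn (within 40 degrees) vary.
- jaw (a joint): Position of the sliding jaw along the bar in m: it starts at 0 to 0.035 and reaches 0.130 against the end stop; larger is further back (holder's +y). It slides stiffly (about 3 N) and stays where it is left. While the release is up the ratchet lets it go forward only; backward it catches within 14 mm.
- push_face (a point): Centre of the front face of the jaw's yellow push plate (it looks to the holder's -y), 75 mm above the table. Plate 70 mm wide (holder's x), 12 mm thick, 44 to 100 mm above the table. From its foot a flat aluminium tongue, 60 mm wide, top at 50 mm, reaches 88 mm forward over the picture's edge: a fingertip in front of the plate stays above 50 mm. That space is free.
- release (a joint): How far the red release button is pressed, in m: 0 = up (locked), 0.010 = fully down (released). It needs about 3 N to start, snaps over past half-way (0.005) and then stays down by itself; it stops firmly at 0.010.
- button_top (a point): Centre of the top of the red release button, 28 mm square; top 92 mm above the table when up, 82 mm when down. It rides on the jaw, its centre 46 mm behind (holder's +y) the push plate's front face, with 20 mm between the plate's back and the button's near edge. The plate's top is 8 mm above the raised button.
- end_stop (a point): Centre of the front face of the blue end stop (76 mm wide, 14 to 76 mm above the table), fixed at the far (+y) end of the bar; the jaw's black housing, whose back is 72 mm behind the front face of the push plate, comes up against it.
- panel_mid (a point): Centre of the wet picture, a loose dark board 180 mm (holder's x) by 158 mm (holder's y) by 10 mm, lying on the bed, its top 38 mm above the table. Not to be touched or moved.
- jar_pink_mid (a point): Centre of a pink paint jar with a white lid, 47 mm across, 46 mm high, beside the holder on its +x side. Leave alone.
- jar_teal_mid (a point): Centre of a teal paint jar with a white lid, 47 mm across, 46 mm high, beside the holder on its -x side. Leave alone.
- tape_mid (a point): Centre of a roll of masking tape lying flat, 90 mm across, 25 mm high, beside the holder on its +x side. Leave alone.
- can_red_mid (a point): Centre of a pink spray can with a red cap, 65 mm across, 195 mm high, standing to the robot's left (+y) of the holder. Leave alone.
- can_blue_mid (a point): Centre of a blue spray can with a blue cap, 65 mm across, 195 mm high, standing to the robot's left (+y) of the holder. Leave alone.
- can_green_mid (a point): Centre of a teal spray can with a green cap, 65 mm across, 195 mm high, standing to the robot's left (+y) of the holder. Leave alone.
- water_mid (a point): Centre of a clear water bottle with a blue cap, 66 mm across, 210 mm high, standing to the robot's right (-y). Leave alone.
Mind the look-alikes: they are no part of the job. What is shaped like the part that bears can_blue_mid but orange is not meant.

How it is judged (in metres and radians):
On the way, in this order (a step that is already met when the one before it is completed fails the run):
1. the release button is pressed down and the jaw has not yet been pushed back (value of joint release above 0.008 m and value of joint jaw below 0.07 m), for 0.1 s.
2. the jaw is back against the end stop (value of joint jaw above 0.122 m), for 0.2 s.
At the end, for the whole second after the job is handed in: The release button is still down, the jaw stands within 8 mm of the end stop (jaw above 0.122), the picture lies within 10 mm of where it was, and jars, tape, cans and bottle within 30 mm of where they were and not raised by 15 mm (value of joint jaw above 0.122 m and value of joint release above 0.007 m and distance of panel_mid from where it was at the start of the episode below 0.01 m and not (distance of jar_pink_mid from where it was at the start of the episode above 0.03 m) and not (distance of jar_teal_mid from where it was at the start of the episode above 0.03 m) and not (distance of tape_mid from where it was at the start of the episode above 0.03 m) and not (distance of can_red_mid from where it was at the start of the episode above 0.03 m) and not (distance of can_blue_mid from where it was at the start of the episode above 0.03 m) and not (distance of can_green_mid from where it was at the start of the episode above 0.03 m) and not (distance of water_mid from where it was at the start of the episode above 0.03 m) and not (height (world z) of jar_pink_mid above 0.038 m) and not (height (world z) of jar_teal_mid above 0.038 m) and not (height (world z) of tape_mid above 0.028 m) and not (height (world z) of can_red_mid above 0.112 m) and not (height (world z) of can_blue_mid above 0.112 m) and not (height (world z) of can_green_mid above 0.112 m) and not (height (world z) of water_mid above 0.12 m)); the robot touches nothing.
It fails at once if the wet picture is touched by the robot, or shifted by more than 10 mm (contact force between any of the fingers, the arm and panel above 0.3 N or distance of panel_mid from where it was at the start of the episode above 0.01 m).
It fails at once if a jar, the tape, a can or the bottle is moved by more than 30 mm or lifted by 15 mm (distance of any of jar_pink_mid, jar_teal_mid, tape_mid, can_red_mid, can_blue_mid, can_green_mid, water_mid from where it was at the start of the episode above 0.03 m or height (world z) of any of jar_pink_mid, jar_teal_mid above 0.038 m or height (world z) of tape_mid above 0.028 m or height (world z) of any of can_red_mid, can_blue_mid, can_green_mid above 0.112 m or height (world z) of water_mid above 0.12 m).
It also fails if it takes over 42 s, if anything falls off the work surface, if the arm or the gripper's body presses on something with over 40 N, if the wrist force passes 120 N, or if a joint passes its speed limit or range.

ROBOT

A 7-joint arm with a two-finger parallel gripper is mounted at the origin on the work surface. World frame = base frame: x ahead of the robot, y to its left, z up, the work surface at z = 0. Lengths are in m, angles in degrees, forces in N, time in s.
With the tool pointing down it reaches from about 0.425 to 0.825 m from the base axis. Payload 3.6 kg.
Tool frame: the origin (TCP) lies on the centre line of the jaws, within the pads' length; the fingertips stand 19 mm ahead of it and the grasp point (between the pads) is the TCP; z points along the fingers, y is the line along which they close (so a half turn about z gives the same grasp; the last joint's range is limited). The gripper opens to 93 mm and grips with 3 to 60 N. Pads are 15 mm wide; open, the fingers measure 128 mm over their backs; the gripper's body (75 mm by 188 mm) begins 65 mm behind the grasp point.
Start: joints at [-71.133, 35.231, -0.722, 81.555, 0.464, 63.22, -2.315], TCP at [0.226, 0.609, 0.238] pointing down, gripper open.
Joint ranges: [-178.69, 178.69], [-17.37, 117.87], [-77.05, 75.6], [15.02, 138.74], [-78.02, 258.01], [0.78, 113.62], [-162.83, 162.83]. Speed limits (degrees/s): [159.86, 159.86, 180, 180, 180, 180, 180].

INTERFACE

Orientations are given as [roll, pitch, yaw] about the fixed x, y, z axes, in that order (R = Rz(yaw) Ry(pitch) Rx(roll)).
In Python, from plant import robot gives the robot as it stands.
- The arm moves only by the tool drive_tool, never from a script. Its argument "series" is a list of rows, each a list of 6 numbers: the shift along the tool's x, y, z normalised to -1 to 1, where 1 is 300 mm, then the turn, a rotation vector about the tool's x, y, z normalised to -1 to 1, where 1 is 180 degrees. In form: [[tx, ty, tz, rx, ry, rz], ...]. A call has exactly 10 rows; each row is the pose to reach, as a shift and turn from the pose commanded when the call began, along the tool's axes at that moment, turning the shorter way round; what a row does not reach only later rows make up. A row lasts 1/12 s, in which the tool goes at most 41.7 mm and 7.16 degrees, less where a joint would pass 70% of its speed; a pose out of reach is approached as far as the arm can. A call with a number of a shift or a turn outside -1 to 1 is refused whole. A call with a gripper value outside its range is refused whole. "grip" is the closure, from -1 (fully open) to 1 (shut), set as the call begins (left out, the last holds). The fingers move at their own pace and stop on an object; "newtons" is the grip in N (left out, the last holds). Time passes only in rows, so rows that repeat a pose let the fingers close, or fill a call up. It gives the time, the measured TCP pose, the force, the opening and the grip force at its end, in the units of the state.
- robot.state(): the state, without advancing time (a new reading comes with each control period).
- robot.get_image(name): name is "scene" or "top" or "wrist"; returns a dict with "color" (420x560x3 uint8, blue, green, red), "fx", "fy", "cx", "cy" (pixels), "rvec" (rotation vector, rad) and "tvec" (3), from world to camera coordinates, as OpenCV has them; the wrist camera has in their place "tool_from_camera" (4x4, takes a point from camera to tool coordinates, whose origin is the TCP and whose axes are the flange's). Camera axes: x right, y down, z forward; pixel columns grow to the right and rows downward; lengths in m; the calibration is good to about 2 mm. A picture is of the moment at which its call begins: read the wrist's pose just before it. There is no depth.
- robot.finish_job(): hands the job in; it is judged then, once.
The state is a dict: "time_s": time; "joint_positions": joint angles; "qvel": joint speeds; "effort": joint torques, N m; "position": TCP position; "ee_rot": TCP orientation; "force": force on the tool from outside, world axes, zero at the start; "wrist_torque": the same for the moment, N m; "finger_gap": finger opening in m; "gripper_force": force on a finger pad.
Only numpy, scipy, OpenCV 4.12 (cv2) and the standard library are available. Lean on these libraries where they do the work, as an engineer would, in place of code of your own. Each camera call takes 0.05 s, during which the arm holds its last target. There are 200 camera calls.

## Working session

There is one attempt and no reset: what is moved stays moved. The work goes in short steps, Python scripts to look and compute and a tool call to move; the robot and the scene stay as the last step left them, time stands still between calls to the robot, and variables do not carry over. Pictures are saved under pics/ and viewed, at most 10 in all, crops included, and the job is handed in when it is done.

Besides the shell and the picture viewer there is one more tool, called after "Request:" by a JSON object that holds its "op" and its "data", one argument or row to a line. drive_tool: Moves the arm, as the interface text tells. Scaled input: -1 to 1 covers 300 mm each way for a shift and 180 degrees each way for a turn. Its arguments: {"type":"object","properties":{"series":{"type":"array","items":{"type":"array","items":{"type":"number"}}},"grip":{"type":"number"},"newtons":{"type":"number"}},"required":["series"]}

```bash
mkdir -p pics
python3 - <<'E'
from plant import robot
import cv2,pickle
d={}
for n in("scene","top"):
    d[n]=robot.get_image(n); cv2.imwrite(f"pics/{n}0.png",cv2.resize(d[n]["color"],(800,600),interpolation=cv2.INTER_CUBIC))
pickle.dump(d,open("img.pkl","wb"))
s=robot.state();print(s["position"],s["ee_rot"],s["time_s"],s["force"])
for n in d:print(n,d[n]["fx"],d[n]["rvec"],d[n]["tvec"])
E
```

```text
[0.22619825 0.60867879 0.23661398] [-1.79871178e+02  1.37827900e-03  1.59615806e+02] 0.1 [0.96432823 0.95462995 0.1162362 ]
scene 518.2161468953418 [ 2.35099741  0.88133669 -0.32131926] [-0.4726717  -0.24855712  1.77896956]
top 492.3760584850516 [ 2.10364212 -2.16793811  0.16494531] [0.02716228 0.62140986 1.59257554]
```

View pics/scene0.png

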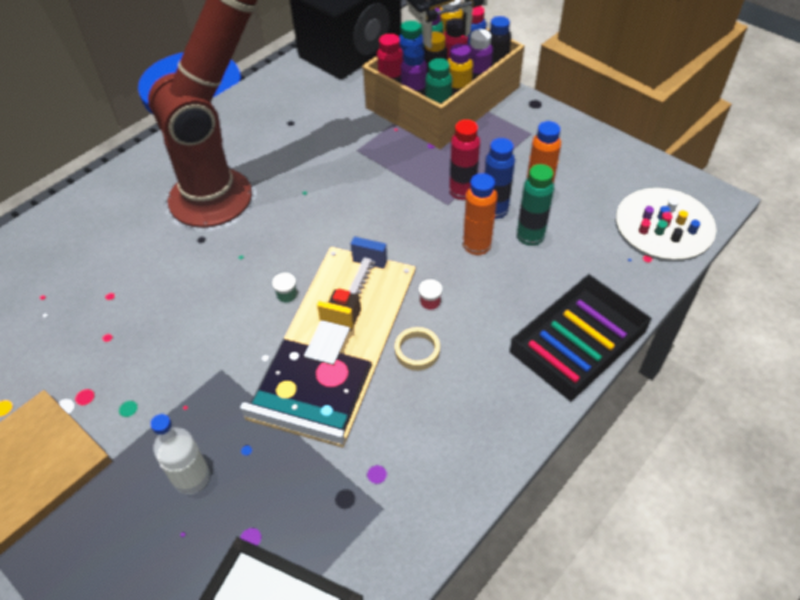

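View pics/top0.png

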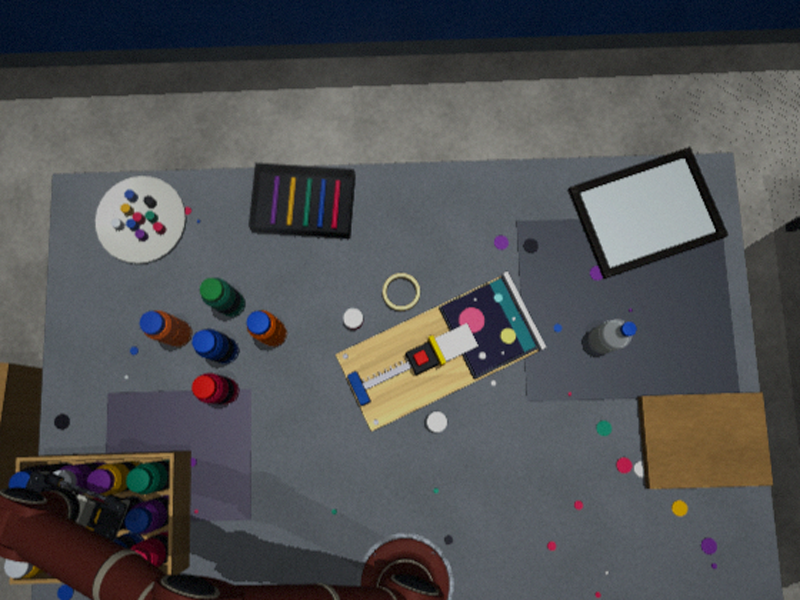

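The scene view (800x600) has the holder in the middle, with the red button at about (342,297), the plate at (335,315) and the end stop at (368,250). In the top view the button is at about (422,357), the plate at (437,349) and the stop at (359,388). I'll enlarge both.

Run:
```python
import cv2,pickle
d=pickle.load(open("img.pkl","rb"))
c=d["top"]["color"][210:290,235:341];cv2.imwrite("pics/topc.png",cv2.resize(c,None,fx=7.5,fy=7.5,interpolation=cv2.INTER_CUBIC))
c=d["scene"]["color"][160:255,205:305];cv2.imwrite("pics/scc.png",cv2.resize(c,None,fx=6,fy=6,interpolation=cv2.INTER_CUBIC))
```

```text
(no output)
```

View pics/topc.png

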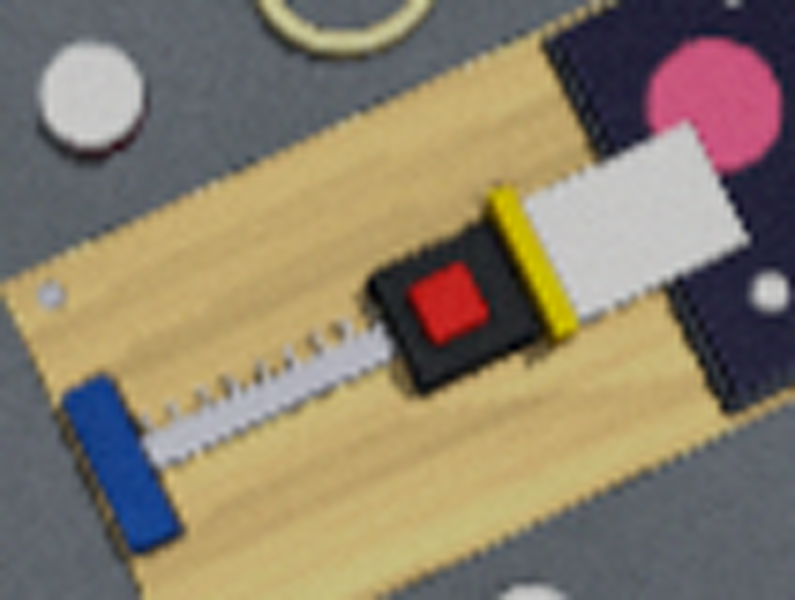

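View pics/scc.png

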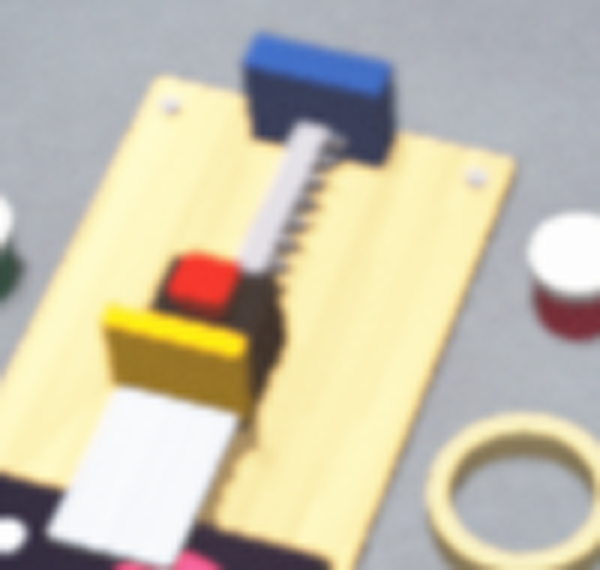

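In the top crop, the button centre is at (448,304). The plate's top front edge runs (515,187)-(578,330), and the stop's top front edge runs (107,375)-(182,533). In the scene crop, the button is at (205,278), the plate's top front edge runs (104,325)-(247,355), and the stop's runs (246,66)-(390,95).

```bash
cat > h.py <<'E'
import numpy as np,cv2,pickle
d=pickle.load(open("img.pkl","rb"))
def ray(n,uv,z):
    c=d[n];R=cv2.Rodrigues(np.array(c["rvec"]))[0];t=np.array(c["tvec"]).ravel()
    r=R.T@np.array([(uv[0]-c["cx"])/c["fx"],(uv[1]-c["cy"])/c["fy"],1]);o=-R.T@t
    return o+r*(z-o[2])/r[2]
T=lambda x,y,z:ray("top",((x+.5)/7.5+234.5,(y+.5)/7.5+209.5),z)
S=lambda x,y,z:ray("scene",((x+.5)/6+204.5,(y+.5)/6+159.5),z)
E
python3 - <<'E'
from h import *
np.set_printoptions(precision=4,suppress=True)
for f,b,p,q in((T,(448,304),[(515,187),(578,330)],[(107,375),(182,533)]),(S,(205,278),[(104,325),(247,355)],[(246,66),(390,95)])):
    B=f(*b,.092);P=[f(*i,.1) for i in p];Q=[f(*i,.076) for i in q]
    print("btn",B,"plate",P,np.mean(P,0),"stop",Q,np.mean(Q,0))
    v=np.mean(Q,0)-np.mean(P,0);print("dist",np.hypot(*v[:2]),"yaw of +y",np.degrees(np.arctan2(v[1],v[0])))
    for e in(P,Q):
        w=e[1]-e[0];print(np.hypot(*w[:2]),np.degrees(np.arctan2(w[1],w[0])))
    print("b-p",np.hypot(*(B-np.mean(P,0))[:2]))
# long board edges in top crop
a,b=T(0,285,.014),T(600,0,.014);print(np.degrees(np.arctan2(*(a-b)[[1,0]])))
for n,uv,z in(("top",(402,292),.025),("top",(353,318),.046),("top",(437,422),.046),("top",(265,322),.195),("top",(213,385),.195),("top",(210,342),.195),("top",(627,329),.21)):
    print(uv,ray(n,(uv[0]*.7,uv[1]*.7),z))
E
```

```text
btn [ 0.502  -0.0525  0.092 ] plate [array([ 0.5505, -0.0827,  0.1   ]), array([ 0.4885, -0.1071,  0.1   ])] [ 0.5195 -0.0949  0.1   ] stop [array([0.4772, 0.0951, 0.076 ]), array([0.4086, 0.0644, 0.076 ])] [0.4429 0.0797 0.076 ]
dist 0.19068490206213273 yaw of +y 113.69946345198412
0.06664545551302903 -158.5206303245483
0.07512823126742672 -155.8796650899001
b-p 0.04587346341133712
btn [ 0.5084 -0.0537  0.092 ] plate [array([ 0.4971, -0.1083,  0.1   ]), array([ 0.5597, -0.0774,  0.1   ])] [ 0.5284 -0.0928  0.1   ] stop [array([0.4183, 0.0658, 0.076 ]), array([0.487 , 0.0989, 0.076 ])] [0.4526 0.0824 0.076 ]
dist 0.19088070199735793 yaw of +y 113.38519729901331
0.06975586217829693 26.301369055119995
0.07617429673621358 25.724504155696042
b-p 0.044014178360550826
113.86049304056216
(402, 292) [ 0.6647 -0.0167  0.025 ]
(353, 318) [0.6027 0.1    0.046 ]
(437, 422) [ 0.3572 -0.0866  0.046 ]
(265, 322) [0.5777 0.278  0.195 ]
(213, 385) [0.4478 0.3871 0.195 ]
(210, 342) [0.5386 0.3944 0.195 ]
(627, 329) [ 0.5376 -0.4816  0.21  ]
```

Request:
{"op": "drive_tool", "data": {
  "series": [
    [0, 0, -0.14, 0, 0, 0],
    [0, 0, -0.27, 0, 0, 0],
    [-0.1, -0.1, -0.27, 0, 0, 0],
    [-0.2, -0.21, -0.27, 0, 0, 0],
    [-0.3, -0.32, -0.27, 0, 0, 0],
    [-0.4, -0.425, -0.27, 0, 0, 0],
    [-0.5, -0.53, -0.27, 0, 0, 0],
    [-0.6, -0.64, -0.27, 0, 0, 0],
    [-0.7, -0.74, -0.27, 0, 0, 0],
    [-0.8, -0.85, -0.27, 0, 0, 0]
  ],
  "grip": 1,
  "newtons": 20
}}

```text
time_s: 0.93
position: [0.3564, 0.3001, 0.3185]
ee_rot: [-180.0, -0.0, 159.6]
force: [0.2, 0.3, 0.4]
finger_gap: 0.0308
gripper_force: 0.0
```

Request:
{"op": "drive_tool", "data": {
  "series": [
    [-0.09, -0.1, 0, 0, 0, 0.03],
    [-0.18, -0.2, 0, 0, 0, 0.06],
    [-0.28, -0.3, 0, 0, 0, 0.09],
    [-0.37, -0.4, 0, 0, 0, 0.12],
    [-0.47, -0.5, 0, 0, 0, 0.15],
    [-0.56, -0.6, 0, 0, 0, 0.18],
    [-0.66, -0.7, 0, 0, 0, 0.21],
    [-0.75, -0.8, 0, 0, 0, 0.24],
    [-0.84, -0.896, 0, 0, 0, 0.255],
    [-0.84, -0.896, 0, 0, 0, 0.255]
  ]
}}

```text
time_s: 1.77
position: [0.4999, -0.047, 0.3187]
ee_rot: [-179.9, 0.4, 112.8]
force: [0.1, -0.1, 0.1]
finger_gap: 0.0006
gripper_force: 0.0
```

Run:
```python
from plant import robot
import cv2,pickle
s=robot.state();im=robot.get_image("wrist");print(s["position"],s["ee_rot"],s["qvel"],s["force"],s["joint_positions"])
pickle.dump((s,im),open("w1.pkl","wb"));print(im["tool_from_camera"],im["fx"])
cv2.imwrite("pics/w1.png",cv2.resize(im["color"],(800,600),interpolation=cv2.INTER_CUBIC))
```

```text
[ 0.49989322 -0.0470391   0.31866206] [-179.92672169    0.40699144  112.84713374] [-3.8587436  -1.88822554 -6.14189638  2.86448491 -2.23023636  1.8813163
 -2.53839436] [ 0.08378227 -0.12164673  0.10826531] [-14.48941882  18.45583453  23.6216055   98.75427249  -7.66269863
  64.29768751  34.20961595]
[[-5.25050111e-04 -9.69985795e-01 -2.43161019e-01  6.73226968e-02]
 [ 9.99999843e-01 -4.61793698e-04 -3.17142533e-04 -2.00057338e-04]
 [ 1.95333526e-04 -2.43161147e-01  9.69985886e-01 -1.47000395e-01]
 [ 0.00000000e+00  0.00000000e+00  0.00000000e+00  1.00000000e+00]] 357.3922316560502
```

View pics/w1.png

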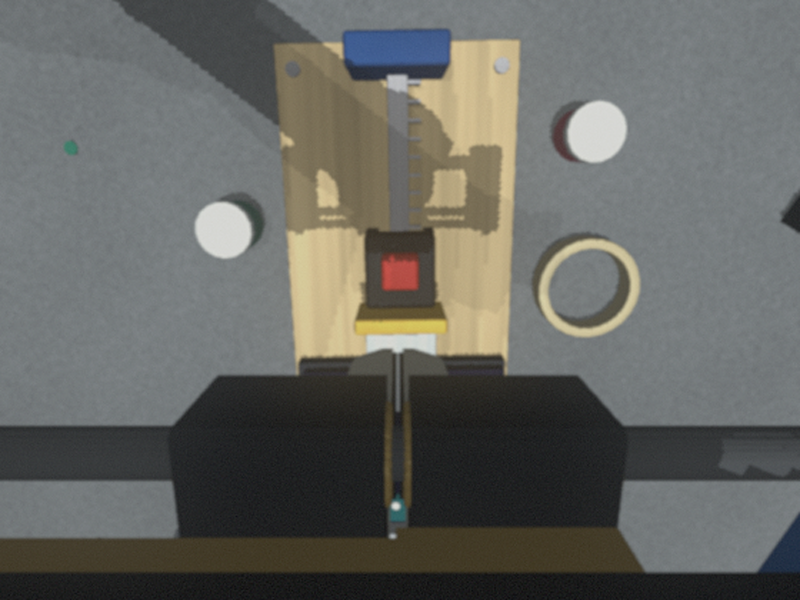

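In the wrist view (800x600), the button's top centre is at about (400,276). The plate's top front edge runs (356,333)-(446,332), and the stop's top front edge runs (347,66)-(450,66).

```bash
cat >> h.py <<'E'
from scipy.spatial.transform import Rotation as Ro
def wr(s,im,u,v,z):
    R=Ro.from_euler("xyz",s["ee_rot"],degrees=True).as_matrix();M=im["tool_from_camera"]
    r=R@M[:3,:3]@np.array([(u*.7-im["cx"])/im["fx"],(v*.7-im["cy"])/im["fy"],1]);o=np.array(s["position"])+R@M[:3,3]
    return o+r*(z-o[2])/r[2]
E
python3 - <<'E'
from h import *
s,im=pickle.load(open("w1.pkl","rb"));W=lambda *a:wr(s,im,*a)
B=W(400,276,.092);P=[W(356,333,.1),W(446,332,.1)];Q=[W(347,66,.076),W(450,66,.076)]
p,q=np.mean(P,0),np.mean(Q,0);v=q-p
print(B,p,q,np.hypot(*v[:2]),np.degrees(np.arctan2(v[1],v[0])),np.hypot(*(B-p)[:2]))
for e in(P,Q):
    w=e[1]-e[0];print(np.hypot(*w[:2]),np.degrees(np.arctan2(w[1],w[0])))
from plant import robot
t=robot.state();print(t["position"],t["ee_rot"])
E
```

```text
[ 0.50439526 -0.05396585  0.092     ] [ 0.52122318 -0.09199758  0.1       ] [0.44616768 0.08134847 0.076     ] 0.1888972769441654 113.4116797097685 0.041588354876612464
0.06753475401538077 23.511549091198752
0.07244665344292067 22.801121503180237
[ 0.4989796  -0.04244645  0.31831488] [-1.79913701e+02  1.45712983e-01  1.13186081e+02]
```

Request:
{"op": "drive_tool", "data": {
  "series": [
    [-0.033, 0, 0.1, 0, 0, 0],
    [-0.033, 0, 0.2, 0, 0, 0],
    [-0.033, 0, 0.3, 0, 0, 0],
    [-0.033, 0, 0.4, 0, 0, 0],
    [-0.033, 0, 0.5, 0, 0, 0],
    [-0.033, 0, 0.57, 0, 0, 0],
    [-0.033, 0, 0.62, 0, 0, 0],
    [-0.033, 0, 0.62, 0, 0, 0],
    [-0.033, 0, 0.62, 0, 0, 0],
    [-0.033, 0, 0.62, 0, 0, 0]
  ]
}}

```text
time_s: 2.65
position: [0.5033, -0.0458, 0.1335]
ee_rot: [179.9, 0.0, 113.8]
force: [0.4, 0.2, 0.1]
finger_gap: 0.0006
gripper_force: 0.0
```

Run:
```python
from plant import robot
import cv2
s=robot.state();print(s["position"],s["ee_rot"],s["force"],s["qvel"].max() if hasattr(s["qvel"],"max") else s["qvel"])
w=robot.get_image("wrist")["color"];c=robot.get_image("scene")["color"][150:250,190:323]
a=cv2.resize(w,(400,300));b=cv2.resize(c,(400,300),interpolation=cv2.INTER_CUBIC)
cv2.imwrite("pics/p2.png",cv2.hconcat([a,b]))
```

```text
[ 0.50326209 -0.04583053  0.1335145 ] [1.79918599e+02 1.47987634e-02 1.13793046e+02] [0.39178548 0.22960375 0.09765008] 0.633310382410449
```

View pics/p2.png

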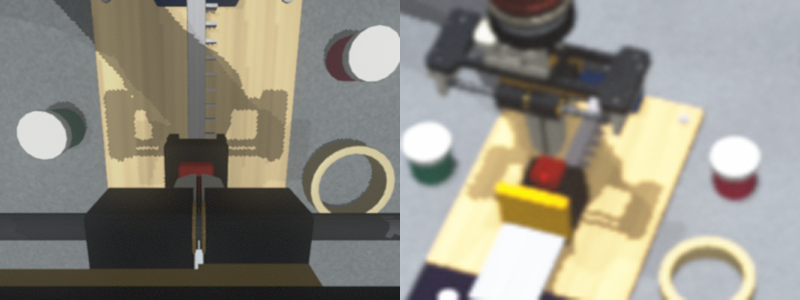

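The fingertips sit over the rear part of the button, which the right half of the picture shows clear of them. I'll shift 6 mm towards the plate and press down.

Request:
{"op": "drive_tool", "data": {
  "series": [
    [-0.02, 0, 0, 0, 0, 0],
    [-0.02, 0, 0.03, 0, 0, 0],
    [-0.02, 0, 0.06, 0, 0, 0],
    [-0.02, 0, 0.075, 0, 0, 0],
    [-0.02, 0, 0.085, 0, 0, 0],
    [-0.02, 0, 0.095, 0, 0, 0],
    [-0.02, 0, 0.1, 0, 0, 0],
    [-0.02, 0, 0.105, 0, 0, 0],
    [-0.02, 0, 0.11, 0, 0, 0],
    [-0.02, 0, 0.11, 0, 0, 0]
  ]
}}

```text
time_s: 3.58
position: [0.5048, -0.052, 0.1012]
ee_rot: [180.0, -0.1, 113.7]
force: [-3.3, -0.1, 11.5]
finger_gap: 0.0004
gripper_force: 6.2
```

Request:
{"op": "drive_tool", "data": {
  "series": [
    [0, 0, 0.004, 0, 0, 0],
    [0, 0, 0.006, 0, 0, 0],
    [0, 0, 0.006, 0, 0, 0],
    [0, 0, 0.006, 0, 0, 0],
    [0, 0, -0.05, 0, 0, 0],
    [0, 0, -0.1, 0, 0, 0],
    [0, 0, -0.15, 0, 0, 0],
    [0, 0, -0.2, 0, 0, 0],
    [0, 0, -0.2, 0, 0, 0],
    [0, 0, -0.2, 0, 0, 0]
  ]
}}

```text
time_s: 4.42
position: [0.5054, -0.052, 0.1599]
ee_rot: [179.9, 0.0, 113.7]
force: [-0.5, 0.6, -0.1]
finger_gap: 0.0001
gripper_force: 0.0
```

Request:
{"op": "drive_tool", "data": {
  "series": [
    [-0.08, 0, 0, 0, 0, 0],
    [-0.16, 0, 0, 0, 0, 0],
    [-0.24, 0, 0, 0, 0, 0],
    [-0.24, 0, 0, 0, 0, 0],
    [-0.24, 0, 0.03, 0, 0, 0],
    [-0.24, 0, 0.06, 0, 0, 0],
    [-0.24, 0, 0.06, 0, 0, 0],
    [-0.24, 0, 0.06, 0, 0, 0],
    [-0.24, 0, 0.06, 0, 0, 0],
    [-0.24, 0, 0.06, 0, 0, 0]
  ]
}}

```text
time_s: 5.25
position: [0.5341, -0.1173, 0.1417]
ee_rot: [180.0, -0.0, 113.8]
force: [0.4, -0.7, 1.3]
finger_gap: 0.0001
gripper_force: 0.0
```

Run:
```python
from plant import robot
import cv2
s=robot.state();print(s["position"],s["ee_rot"],s["force"])
w=robot.get_image("wrist")["color"];c=robot.get_image("scene")["color"][150:250,190:323]
a=cv2.resize(w,(400,300));b=cv2.resize(c,(400,300),interpolation=cv2.INTER_CUBIC)
cv2.imwrite("pics/p3.png",cv2.hconcat([a,b]))
```

```text
[ 0.53411878 -0.11732795  0.14173443] [ 1.79991032e+02 -5.44731413e-03  1.13775220e+02] [ 0.39699841 -0.74883417  1.26956935]
```

View pics/p3.png

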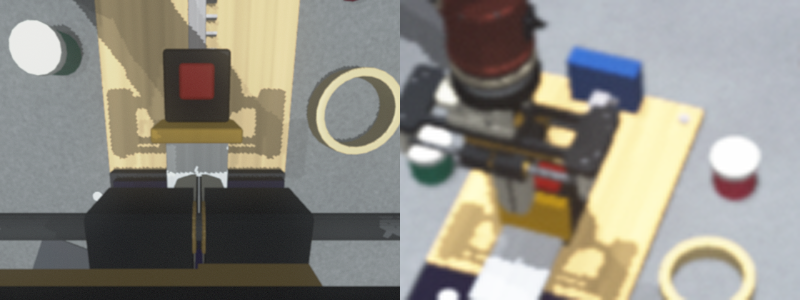

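The button is down (its red side no longer shows), and the fingertips are in front of the plate and centred on it. Next I'll descend and push.

Request:
{"op": "drive_tool", "data": {
  "series": [
    [0, 0, 0.09, 0, 0, 0],
    [0, 0, 0.18, 0, 0, 0],
    [0, 0, 0.19, 0, 0, 0],
    [0, 0, 0.19, 0, 0, 0],
    [0.03, 0, 0.19, 0, 0, 0],
    [0.06, 0, 0.19, 0, 0, 0],
    [0.09, 0, 0.19, 0, 0, 0],
    [0.12, 0, 0.19, 0, 0, 0],
    [0.15, 0, 0.19, 0, 0, 0],
    [0.18, 0, 0.19, 0, 0, 0]
  ]
}}

```text
time_s: 6.18
position: [0.5131, -0.0684, 0.0859]
ee_rot: [179.9, 0.1, 113.7]
force: [1.7, -3.7, 2.9]
finger_gap: 0.0007
gripper_force: 1.9
```

Request:
{"op": "drive_tool", "data": {
  "series": [
    [0.03, 0, 0, 0, 0, 0],
    [0.06, 0, 0, 0, 0, 0],
    [0.09, 0, 0, 0, 0, 0],
    [0.12, 0, 0, 0, 0, 0],
    [0.15, 0, 0, 0, 0, 0],
    [0.18, 0, 0, 0, 0, 0],
    [0.2, 0, 0, 0, 0, 0],
    [0.22, 0, 0, 0, 0, 0],
    [0.24, 0, 0, 0, 0, 0],
    [0.24, 0, 0, 0, 0, 0]
  ]
}}

```text
time_s: 7.02
position: [0.4822, -0.0006, 0.0843]
ee_rot: [-179.9, -0.1, 113.8]
force: [0.5, -0.0, 0.7]
finger_gap: 0.0004
gripper_force: 0.3
```

Request:
{"op": "drive_tool", "data": {
  "series": [
    [0.006, 0, 0, 0, 0, 0],
    [0.012, 0, 0, 0, 0, 0],
    [0.018, 0, 0, 0, 0, 0],
    [0.022, 0, 0, 0, 0, 0],
    [0.026, 0, 0, 0, 0, 0],
    [0.03, 0, 0, 0, 0, 0],
    [0.033, 0, 0, 0, 0, 0],
    [0.036, 0, 0, 0, 0, 0],
    [0.036, 0, 0, 0, 0, 0],
    [0.036, 0, 0, 0, 0, 0]
  ]
}}

```text
time_s: 7.85
position: [0.4784, 0.007, 0.0845]
ee_rot: [-179.9, -0.0, 113.7]
force: [0.7, -3.6, -3.3]
finger_gap: 0.0005
gripper_force: 1.7
```

Request:
{"op": "drive_tool", "data": {
  "series": [
    [0.005, 0, 0, 0, 0, 0],
    [0.01, 0, 0, 0, 0, 0],
    [0.015, 0, 0, 0, 0, 0],
    [0.02, 0, 0, 0, 0, 0],
    [0.02, 0, 0, 0, 0, 0],
    [0.02, 0, 0, 0, 0, 0],
    [0.02, 0, 0, 0, 0, 0],
    [0.02, 0, 0, 0, 0, 0],
    [0.02, 0, 0, 0, 0, 0],
    [0.02, 0, 0, 0, 0, 0]
  ]
}}

```text
time_s: 8.68
position: [0.4784, 0.0071, 0.0847]
ee_rot: [179.9, 0.5, 113.5]
force: [4.0, -13.0, -7.5]
finger_gap: 0.0006
gripper_force: 6.6
```

The push has stopped moving and the force has risen to 14 N, so the jaw is at the stop. Now I'll back off and rise.

Request:
{"op": "drive_tool", "data": {
  "series": [
    [-0.03, 0, 0, 0, 0, 0],
    [-0.07, 0, 0, 0, 0, 0],
    [-0.1, 0, 0, 0, 0, 0],
    [-0.1, 0, 0, 0, 0, 0],
    [-0.1, 0, -0.1, 0, 0, 0],
    [-0.1, 0, -0.2, 0, 0, 0],
    [-0.1, 0, -0.3, 0, 0, 0],
    [-0.1, 0, -0.4, 0, 0, 0],
    [-0.1, 0, -0.5, 0, 0, 0],
    [-0.1, 0, -0.5, 0, 0, 0]
  ]
}}

```text
time_s: 9.52
position: [0.4917, -0.0142, 0.2401]
ee_rot: [179.4, 0.2, 113.8]
force: [1.1, 0.2, -0.4]
finger_gap: 0.0004
gripper_force: 0.0
```

Run:
```python
from plant import robot
import cv2
s=robot.state();print(s["position"],s["force"])
w=robot.get_image("wrist")["color"];c=robot.get_image("scene")["color"][130:280,170:370]
a=cv2.resize(w,(400,300));b=cv2.resize(c,(400,300),interpolation=cv2.INTER_CUBIC)
cv2.imwrite("pics/p4.png",cv2.hconcat([a,b]))
```

```text
[ 0.49172041 -0.01419293  0.24010957] [ 1.05715691  0.2083302  -0.42174244]
```

View pics/p4.png

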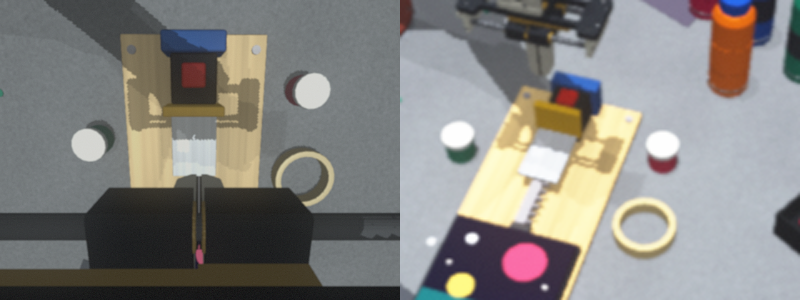

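The jaw's housing is up against the blue stop at (194,50), the button is down, and the picture, jars and tape are where they were.

```bash
python3 -c "
from plant import robot
print(robot.finish_job())"
```

```text
the job is handed in; nothing more can be done
None
```

The release button is pressed and staying down, and the jaw is against the blue end stop. The last picture shows the wet picture, jars and tape undisturbed; the cans and bottle were only partly in view, and the arm stayed clear of them. The job is handed in, at about 10 s of the 42 s allowed, and no verdict came back.

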